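Stand the rinsed beaker to dry on the tall peg of an electronics bench

ROBOT

A 7-joint arm with a two-finger parallel gripper is mounted at the origin on the work surface. World frame = base frame: x ahead of the robot, y to its left, z up, the work surface at z = 0. Lengths are in m, angles in rad, forces in N, time in s.
With the tool pointing down it reaches from about 0.35 to 0.9 m from the base axis. Payload 19.9 kg.
Tool frame: the origin (TCP) lies at the very end of the fingers, on their centre line; the grasp point (between the pads) lies 19 mm behind it; x points along the fingers, y is the direction in which the jaws open and shut, and the axes are right-handed (so a half turn about x gives the same grasp; the last joint's range is limited). The gripper opens to 85 mm and grips with 20 to 120 N. Pads are 22 mm wide; open, the fingers measure 114 mm over their backs; the gripper's body (76 mm by 85 mm) begins 54 mm behind the grasp point. The pads swing forward as they close: fully open they stand 13 mm farther back than shut.
Start: joints at [1.067, 0.417, -0.01, 1.614, 0.005, 1.111, -0.053], TCP at [0.279, -0.559, 0.231] pointing down, gripper open.
Joint ranges: [-2.81, 2.81], [-0.39, 2.02], [-1.27, 1.25], [0.06, 2.57], [-1.19, 4.33], [0.19, 2], [-2.82, 2.82]. Speed limits (rad/s): [1.89, 1.89, 2.39, 2.39, 3.01, 3.01, 3.01].

INTERFACE

Orientations are given as a unit quaternion [w, x, y, z].
In Python, from bench import get_obs, grab_frame, finish_job gives the robot as it stands.
- The arm moves only by the tool move_arm, never from a script. Its argument "commands" is a list that holds one entry, the list of rows, each a list of 7 numbers: the turn, a rotation vector about the tool's x, y, z in degrees, then the shift along the tool's x, y, z in mm, then the closure, from 0 (fully open) to 1 (shut). A call has 1 to 12 rows; each row is the pose to reach, as a shift and turn from the pose commanded when the call began, along the tool's axes at that moment; what a row does not reach only later rows make up. A row lasts 1/8 s, in which the tool goes at most 62.5 mm and 10.7 degrees, less where a joint would pass 70% of its speed; a pose out of reach is approached as far as the arm can. A call with a gripper value outside its range is refused whole. The fingers move at their own pace and stop on an object; "force" is the grip in N (left out, the last holds). Time passes only in rows, so rows that repeat a pose let the fingers close. It gives the time, the measured TCP pose, the force and the opening at its end, in the units of the state.
- get_obs(): the state, without advancing time (a new reading comes with each control period).
- grab_frame(name): name is "scene" or "top" or "wrist"; returns a dict with "pixels" (400x640x3 uint8, red, green, blue), "K" (3x3 intrinsics, pixels), "rvec" (rotation vector, rad) and "tvec" (3), from world to camera coordinates, as OpenCV has them. Camera axes: x right, y down, z forward; pixel columns grow to the right and rows downward; lengths in m; the calibration is good to about 2 mm. A picture is of the moment at which its call begins. There is no depth.
- finish_job(): hands the job in, once; it reports no verdict.
The state is a dict: "time_s": time; "q": joint angles; "qvel": joint speeds; "effort": joint torques, N m; "ee_pos": TCP position; "tool_rot": TCP orientation; "ft_force": force on the tool from outside, world axes, zero at the start; "ft_torque": the same for the moment, N m; "gripper_width": finger opening in m.
Only numpy, scipy, OpenCV 4.12 (cv2) and the standard library are available. Lean on these libraries where they do the work, as an engineer would, in place of code of your own. Each camera call takes 0.05 s, during which the arm holds its last target.

TASK

The deep steel beaker used for rinsing connectors lies on its side on a draining cradle. Pick it up, turn it mouth down and lower it over the tall white drying peg until it rests on the peg's top, then let go; do not drop it from above. Leave the short steel cup on the other cradle alone.

Things in the scene. Friction and masses are not known exactly. Their poses are not given: they have to be found in the camera images.
- beaker_mid (a point): Centre of the deep steel beaker: straight cup, 56 mm outer diameter, 84 mm long, wall 3, base 4 mm, 0.11 kg. Its x axis points out of the mouth (rim 42 mm along +x, inner floor 38 mm along -x). It starts lying level, 55 mm up, mouth facing ahead and 28 to 66 degrees to the robot's right, on a low grey cradle's two rails (36 mm apart, along x, 33 mm high); its sides are free.
- tall_peg_top (a point): Centre of the flat top of the tall drying peg: fixed upright white plastic post, 28 mm diameter, top 125 mm above the bench, on a round dark base (90 mm wide, 10 mm high). z is up. When the beaker rests on it, the beaker's centre is 38 mm below this point, the rim 80 mm below. A like peg only 55 mm tall, about 0.2 m to its left or right, is not the one.
- short_cup_mid (a point): Centre of the short steel cup, to be left alone: 56 mm outer diameter but only 44 mm long, lying 55 mm up on a second cradle of the same kind, about 0.2 m to the left or right of the beaker's. Its x axis points out of its mouth.
Mind the look-alikes: they are no part of the job. What is shaped like the part that bears beaker_mid but pink or purple is not meant.

How it is judged:
By the outcome, as a careful person would: the job done as asked, in the order asked, and still so for the second after the job is handed in, with the robot touching nothing.
It also fails if it takes over 48 s, if anything falls off the work surface, if the arm or the gripper's body presses on something with over 40 N, if the wrist force passes 120 N, or if a joint passes its speed limit or range.

## Working session

There is one attempt and no reset: what is moved stays moved. The work goes in short steps, Python scripts to look and compute and a tool call to move; the robot and the scene stay as the last step left them, time stands still between calls to the robot, and variables do not carry over. Pictures are saved under pics/ and viewed, and the job is handed in when it is done.

Besides the shell and the picture viewer there is one more tool, called after "Request:" in YAML: its name, and indented under it one key for each argument. move_arm: Moves the arm, as the interface text tells. Its arguments: {"type":"object","properties":{"commands":{"type":"array"},"force":{"type":"number"}},"required":["commands"]}

```bash
ls; mkdir -p pics; python3 - <<'E'
from bench import *
import cv2
print(get_obs())
for n in ["scene","top","wrist"]:
    f=grab_frame(n); cv2.imwrite(f"pics/{n}0.png",f["pixels"][:,:,::-1]); print(n,f["K"],f["rvec"],f["tvec"])
E
```

```text
pics
{'time_s': 0.0, 'q': array([ 1.06651806,  0.41798667, -0.0103293 ,  1.61417106,  0.00471415,
        1.11072806, -0.05301682]), 'qvel': array([-4.05074906e-05,  5.35043338e-05, -3.33612865e-04,  8.60514092e-04,
        1.39899801e-03,  5.87220992e-04,  4.93835633e-04]), 'effort': array([-4.92768322e-04, -8.64447713e+01,  6.79051839e-01, -4.34901237e+01,
        1.90846733e-02,  7.38298899e-03,  3.31219826e-05]), 'ee_pos': array([ 0.27886371, -0.5589404 ,  0.23065355]), 'tool_rot': array([-0.16174035, -0.68812405, -0.16259595,  0.68839517]), 'ft_force': array([-0.27575579,  0.26994269,  0.10434694]), 'ft_torque': array([-0.01371757,  0.01883216,  0.03498691]), 'gripper_width': 0.08533975349776902}
scene [[405.44707149   0.         320.20145168]
 [  0.         405.44707149 199.02831839]
 [  0.           0.           1.        ]] [ 2.35824259  0.82126155 -0.27751112] [-0.44444059 -0.13405238  1.31821306]
top [[442.93723767   0.         317.78771693]
 [  0.         442.93723767 196.16286533]
 [  0.           0.           1.        ]] [ 2.13868773 -2.08940851  0.22104378] [0.05088071 0.53733164 1.13118724]
wrist [[320.89329428   0.         324.33397357]
 [  0.         320.89329428 199.48051022]
 [  0.           0.           1.        ]] [-2.47019648  1.52810525  0.21093918] [-0.62372605 -0.03480278  0.38065544]
```

View pics/scene0.png

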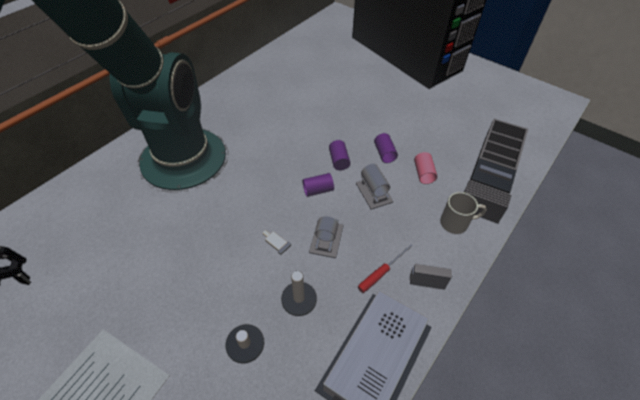

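View pics/top0.png

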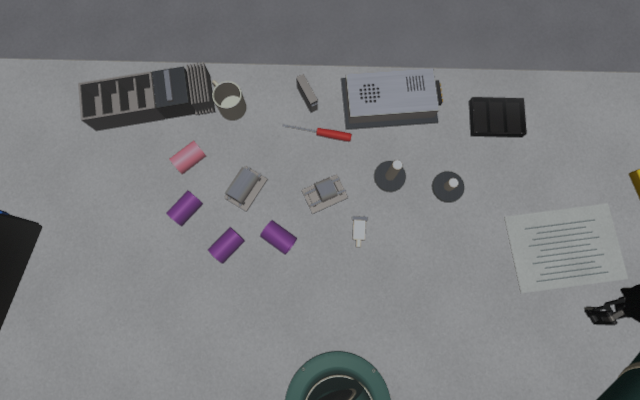

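View pics/wrist0.png

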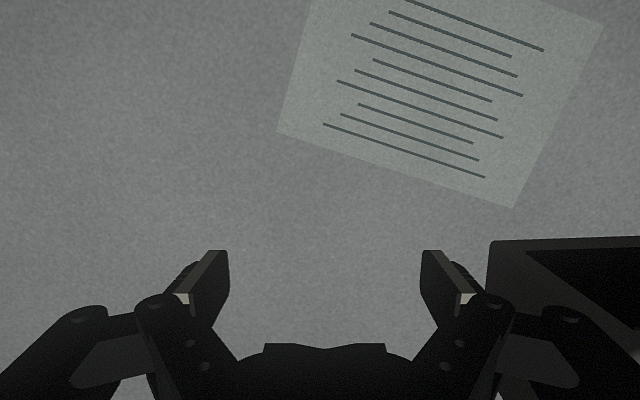

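The scene picture shows the deep beaker on its cradle at about (375,182) and the short cup at (326,230). The tall peg is at (297,285) and the short peg at (243,340). In the top view these are at (243,184), (326,188), (390,176) and (448,186). I'll zoom in on them next.

```bash
python3 - <<'E'
import cv2,numpy as np
t=cv2.imread("pics/top0.png"); s=cv2.imread("pics/scene0.png")
a=cv2.resize(t[155:220,215:280],(390,390),interpolation=cv2.INTER_NEAREST)
b=cv2.resize(s[155:220,340:405],(390,390),interpolation=cv2.INTER_NEAREST)
c=cv2.resize(t[150:200,365:430],(390,300),interpolation=cv2.INTER_NEAREST)
d=cv2.resize(s[262:312,270:335],(390,300),interpolation=cv2.INTER_NEAREST)
cv2.imwrite("pics/z1.png",np.vstack([np.hstack([a,b])]))
cv2.imwrite("pics/z2.png",np.hstack([c,d]))
E
```

```text
(no output)
```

View pics/z1.png

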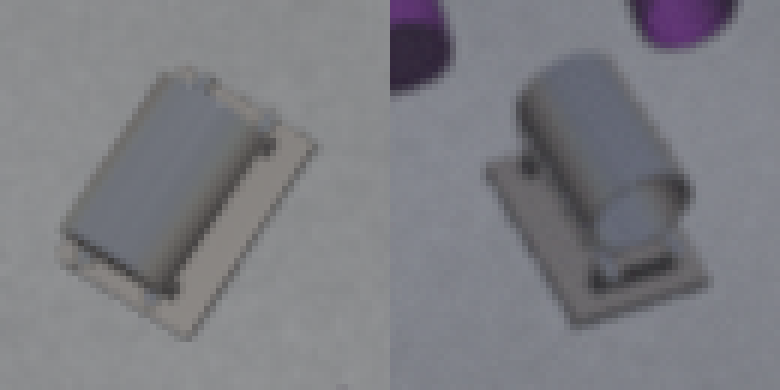

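View pics/z2.png

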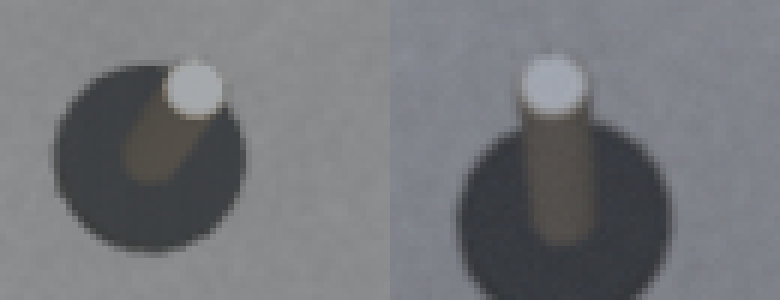

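The zoom shows the beaker lying with its mouth up-right in the top view, silhouette corners about (243,167), (260,176), (226,194) and (243,204). The white peg tops are clear at (397,164) in top and (297,276) in scene. I'll measure both.

```bash
cat > h.py <<'E'
import cv2,numpy as np
from scipy.spatial.transform import Rotation as R
from bench import *
def cam(n):
    f=grab_frame(n); return f
def ray(f,uv):
    Rm=cv2.Rodrigues(np.array(f["rvec"],float))[0]; c=-Rm.T@np.array(f["tvec"]).ravel()
    d=Rm.T@np.linalg.inv(f["K"])@np.array([uv[0],uv[1],1.]); return c,d/np.linalg.norm(d)
def onz(f,uv,z):
    c,d=ray(f,uv); return c+d*(z-c[2])/d[2]
def tri(rays):
    A=sum(np.eye(3)-np.outer(d,d) for c,d in rays); b=sum((np.eye(3)-np.outer(d,d))@c for c,d in rays)
    return np.linalg.solve(A,b)
def proj(f,P):
    return cv2.projectPoints(np.array(P,float).reshape(-1,3),np.array(f["rvec"],float),np.array(f["tvec"],float),np.array(f["K"]),None)[0].reshape(-1,2)
def blob(f,mask,near,r):
    n,l,s,c=cv2.connectedComponentsWithStats(mask.astype(np.uint8))
    return sorted([(np.hypot(*(c[i]-near)),s[i,4],tuple(c[i])) for i in range(1,n) if s[i,4]>4])[:2]
E
python3 - <<'E'
from h import *
t=cam("top"); s=cam("scene")
for f,near,pl in((t,(397,164),(453,183)),(s,(297,276),(242,336))):
    g=f["pixels"].astype(int); m=g.min(2)>150
    print(g[int(near[1]),int(near[0])], blob(f,m,near,20), blob(f,m,pl,20))
pt=blob(t,t["pixels"].min(2)>150,(397,164),0)[0][2]; ps=blob(s,s["pixels"].min(2)>150,(297,276),0)[0][2]
print("peg tri",tri([ray(t,pt),ray(s,ps)]),onz(t,pt,.125),onz(s,ps,.125))
# base
for f,near in((t,(390,178)),(s,(299,298))):
    m=f["pixels"].max(2)<75
    b=blob(f,m,near,0); print(b,onz(f,b[0][2],.01))
C=[(215+u/6-.5,155+v/6-.5) for u,v in((170,75),(270,128),(65,232),(170,295))]
P=[onz(t,c,.055) for c in C]; P=np.array(P);print(P)
m=(P[0]+P[1])/2;b=(P[2]+P[3])/2;print("mid",(m+b)/2,"len",np.linalg.norm(m-b),"ang",np.degrees(np.arctan2(*(m-b)[[1,0]])))
E
```

```text
[165 168 172] [(np.float64(0.18032806270158447), np.int32(62), (np.float64(397.0806451612903), np.float64(164.16129032258064))), (np.float64(59.04208468592852), np.int32(54), (np.float64(453.1296296296296), np.float64(182.3148148148148)))] [(np.float64(0.6973396438430673), np.int32(54), (np.float64(453.1296296296296), np.float64(182.3148148148148))), (np.float64(59.00738282526704), np.int32(62), (np.float64(397.0806451612903), np.float64(164.16129032258064)))]
[160 165 174] [(np.float64(0.6182486594879808), np.int32(66), (np.float64(296.6363636363636), np.float64(275.5))), (np.float64(42.78608381186484), np.int32(191), (np.float64(274.84293193717275), np.float64(239.3979057591623)))] [(np.float64(0.9865790404564345), np.int32(74), (np.float64(241.2027027027027), np.float64(335.4189189189189))), (np.float64(81.51921387872284), np.int32(66), (np.float64(296.6363636363636), np.float64(275.5)))]
peg tri [ 0.60922021 -0.13902246  0.12371474] [ 0.60992877 -0.13754298  0.125     ] [ 0.60866273 -0.14078344  0.125     ]
[(np.float64(1.634678930741916), np.int32(550), (np.float64(388.4236363636364), np.float64(177.56727272727272))), (np.float64(57.55677921242395), np.int32(609), (np.float64(446.8456486042693), np.float64(187.01970443349754)))] [ 0.60356238 -0.13385057  0.01      ]
[(np.float64(2.4575101936789734), np.int32(730), (np.float64(298.71643835616436), np.float64(300.44109589041096))), (np.float64(54.10324534651129), np.int32(22), (np.float64(322.22727272727275), np.float64(249.13636363636363)))] [ 0.61467228 -0.14715109  0.01      ]
[[0.61206731 0.26864176 0.055     ]
 [0.58844674 0.22221538 0.055     ]
 [0.53836585 0.31133195 0.055     ]
 [0.51085973 0.26283417 0.055     ]]
mid [0.56243491 0.26625582 0.055     ] len 0.08635478074058855 ang -28.83995497019254
```

```bash
cat >> h.py <<'E'
def log():
    import json,os
    o=get_obs(); L=json.load(open("log.json")) if os.path.exists("log.json") else []
    L.append([list(map(float,o["q"])),list(map(float,o["ee_pos"])),list(map(float,o["tool_rot"]))]); json.dump(L,open("log.json","w"))
    return o
def T(o):
    w,x,y,z=o["tool_rot"]; return R.from_quat([x,y,z,w])
E
python3 - <<'E'
from h import *
np.set_printoptions(precision=3,suppress=True)
o=log(); print(T(o).as_matrix())
M=T(o).as_matrix()
print("shift to (.42,-.25,.40)",M.T@(np.array([.42,-.25,.40])-o["ee_pos"])*1000)
E
```

```text
[[-0.     0.446 -0.895]
 [ 0.    -0.895 -0.446]
 [-1.    -0.001  0.   ]]
shift to (.42,-.25,.40) [-168.892 -213.736 -264.203]
```

Request:
move_arm:
  commands:
    - [[0,0,0,-60,0,0,0],[0,0,0,-110,-30,-20,0],[0,5,5,-140,-60,-60,0],[0,10,10,-170,-90,-100,0],[0,15,15,-170,-120,-140,0],[0,20,20,-170,-150,-180,0],[0,25,25,-170,-180,-220,0],[0,30,30,-170,-215,-265,0]]

```text
time_s: 1.25
ee_pos: [0.4204, -0.2474, 0.4016]
tool_rot: [0.286, 0.86, 0.015, -0.422]
ft_force: [3.4, 0.0, 1.6]
gripper_width: 0.0854
```

```bash
python3 - <<'E'
from h import *
np.set_printoptions(precision=3,suppress=True)
o=log(); print(o["time_s"],o["q"],o["ee_pos"]);print(T(o).as_matrix())
E
```

```text
1.25 [ 0.879 -0.331 -0.228  2.19  -0.51   0.609 -0.15 ] [ 0.42  -0.247  0.402]
[[ 0.643  0.268 -0.718]
 [-0.216 -0.836 -0.505]
 [-0.735  0.48  -0.479]]
```

```bash
python3 - <<'E'
from h import *
np.set_printoptions(precision=3,suppress=True)
o=get_obs();M=T(o).as_matrix()
print("shift",M.T@(np.array([.45,.10,.38])-o["ee_pos"])*1000)
# target: tool pointing down+30deg toward azimuth -29, jaws horizontal
a=np.array([np.cos(-.5),np.sin(-.5),0]);z=np.array([0,0,1.])
for t in (80,60):
  t=np.radians(t);x=np.cos(t)*a-np.sin(t)*z; y=np.cross(z,a)
  for s in(1,-1):
    Rg=np.column_stack([x,s*y,np.cross(x,s*y)]); print(s,R.from_matrix(M.T@Rg).as_rotvec(True))
E
```

```text
shift [ -40.023 -292.744 -186.367]
1 [-121.449   10.15   -38.998]
-1 [ 52.889 -33.019  -8.594]
1 [-126.05    -0.849  -17.271]
-1 [ 52.924 -14.482   0.712]
```

Request:
move_arm:
  commands:
    - [[7,-2,0,-5,-40,-25,0],[14,-4,0,-10,-80,-50,0],[21,-6,0,-15,-120,-75,0],[28,-8,0,-20,-160,-100,0],[35,-10,0,-25,-200,-125,0],[42,-12,0,-30,-240,-150,0],[53,-14,1,-40,-290,-186,0],[53,-14,1,-40,-290,-186,0]]

```text
time_s: 2.25
ee_pos: [0.446, 0.0413, 0.3828]
tool_rot: [-0.071, 0.852, -0.183, -0.485]
ft_force: [0.6, 0.5, 0.4]
gripper_width: 0.0854
```

```bash
python3 - <<'E'
from h import *
np.set_printoptions(precision=3,suppress=True)
o=log(); print(o["time_s"],o["q"],o["ee_pos"]);print(T(o).as_matrix())
E
```

```text
2.25 [ 0.561 -0.342 -0.775  2.087  0.149  0.883 -2.252] [0.446 0.041 0.383]
[[ 0.463 -0.381 -0.8  ]
 [-0.243 -0.923  0.299]
 [-0.852  0.056 -0.52 ]]
```

```bash
cat > kin.py <<'E'
import numpy as np,json,itertools
from scipy.spatial.transform import Rotation as R
from scipy.optimize import least_squares
rz=lambda a:R.from_euler('z',a).as_matrix(); ry=lambda a:R.from_euler('y',a).as_matrix()
MAP=np.array([[0,0,1.],[0,1,0],[-1,0,0]]).T  # cols: tool x = local z, y=y, z=-x
MAP=np.column_stack([[0,0,1],[0,1,0],[-1,0,0]]).astype(float)
def fk(q,p,s):
    c1,h,e1,l1,e2,e3,l2,e4,l3,c7=p; s1,s3,s5,s7=s
    M=rz(s1*q[0]+c1); t=M@[e1,0,h]
    M=M@ry(q[1])@rz(s3*q[2]); t=t+M@[e2,0,l1]
    M=M@ry(q[3]); t=t+M@[e3,0,l2]
    M=M@rz(s5*q[4])@ry(q[5]); t=t+M@[e4,0,l3]
    return t,M@rz(s7*q[6]+c7)@MAP
def fit(L):
    out=[]
    for s in itertools.product((1,-1),repeat=4):
      for c10 in (0,-2.2):
       for c7 in (0,1.57,3.14,-1.57):
        def f(p):
            r=[]
            for q,x,w in L:
                t,M=fk(q,p,s); Rm=R.from_quat([w[1],w[2],w[3],w[0]]).as_matrix()
                r+=list((t-x)*3)+list((M-Rm).ravel()*.5)
            return np.r_[r,(np.array(p)[[2,4,5,7]])*.003]
        z=least_squares(f,[c10,.35,0,.4,0,0,.4,0,.25,c7],max_nfev=80)
        out.append((z.cost,s,z.x))
    out.sort(key=lambda a:a[0]); return out
E
python3 - <<'E'
from kin import *
np.set_printoptions(precision=4,suppress=True)
for c,s,p in fit(json.load(open("log.json")))[:6]: print(c,s,p)
E
```

```text
0.00041164871522404847 (-1, -1, -1, -1) [-0.0439  0.2493  0.0309  0.4706  0.0412 -0.0196  0.417   0.0167  0.2639
  1.5329]
0.00041164871522404885 (-1, -1, -1, -1) [-0.0439  0.2493  0.0309  0.4706  0.0412 -0.0196  0.417   0.0167  0.2639
  1.5329]
0.0004116487152240506 (-1, -1, -1, -1) [-0.0439  0.2493  0.0309  0.4706  0.0412 -0.0196  0.417   0.0167  0.2639
  1.5329]
0.00041164871522405264 (-1, -1, -1, -1) [-0.0439  0.2493  0.0309  0.4706  0.0412 -0.0196  0.417   0.0167  0.2639
  1.5329]
0.0004116487152240543 (-1, -1, -1, -1) [-0.0439  0.2493  0.0309  0.4706  0.0412 -0.0196  0.417   0.0167  0.2639
  1.5329]
0.17755196033478818 (1, -1, -1, -1) [-2.1162 -1.7918  0.2249 -0.2458  0.5572 -2.2556 -0.7015  0.3852 -0.1409
 -5.0697]
```

```bash
cat > plan.py <<'E'
from kin import *
S=(-1,-1,-1,-1)
lo=np.array([-2.81,-.39,-1.27,.06,-1.19,.19,-2.82]);hi=np.array([2.81,2.02,1.25,2.57,4.33,2,2.82])
P=fit(json.load(open("log.json")))[0][2] if 0 else None
def setP():
    global P
    L=json.load(open("log.json"))
    def f(p):
        r=[]
        for q,x,w in L:
            t,M=fk(q,p,S); Rm=R.from_quat([w[1],w[2],w[3],w[0]]).as_matrix()
            r+=list((t-x)*3)+list((M-Rm).ravel()*.5)
        return np.r_[r,(np.array(p)[[2,4,5,7]])*.003]
    z=least_squares(f,[-.044,.25,.03,.47,.04,-.02,.417,.017,.264,1.533]); P=z.x; return z
setP()
def ik(x,M,q0,w=.01,marg=.08):
    def f(q):
        t,N=fk(q,P,S); return np.r_[(t-x)*10,R.from_matrix(M.T@N).as_rotvec()*2,w*(q-q0)]
    z=least_squares(f,np.clip(q0,lo+marg+.01,hi-marg-.01),bounds=(lo+marg,hi-marg),max_nfev=60)
    t,N=fk(z.x,P,S); return z.x,np.linalg.norm(t-x),np.linalg.norm(R.from_matrix(M.T@N).as_rotvec())
Z=np.array([0,0,1.])
def pose(az,t,s,flip):
    # az: azimuth(rad) of mouth dir at grasp, tool pitched t(rad) below it; returns tool matrix at grasp (flip=0)
    a=np.array([np.cos(az),np.sin(az),0])
    if not flip: m=a; u=Z        # m mouth, u "up" side
    else: m=-Z; u=a              # mouth down: a->-Z, Z->a
    y=np.cross(Z,a)
    x=np.cos(t)*m-np.sin(t)*u
    return np.column_stack([x,s*y,np.cross(x,s*y)])
E
cat > s1.py <<'E'
from plan import *
np.set_printoptions(precision=2,suppress=True)
L=json.load(open("log.json"));qc=np.array(L[-1][0])
B=np.array([.562,.266,.055]);az=np.radians(-29);a=np.array([np.cos(az),np.sin(az),0]);G=np.array([.609,-.139,.087])
rng=np.random.default_rng(0)
res=[]
for t in np.radians([15,30,45,60,75,90]):
  for s in (1,-1):
    off=-.0  # grasp offset toward base
    g=B-a*.012
    M=pose(az,t,s,0); best=[]
    seeds=[qc,np.array([0,.6,0,1.6,1.5,.8,0])]+[rng.uniform(lo,hi) for _ in range(8)]
    for q0 in seeds:
        q,e,r=ik(g+M[:,0]*.019,M,q0)
        if e<.004 and r<.03:best.append(q)
    # final
    for qb in best:
      for faz in np.radians(np.arange(-180,180,30)):
        F=pose(faz,t,s,1); gf=G+np.array([0,0,.012])
        q,e,r=ik(gf+F[:,0]*.019,F,qb)
        if e<.004 and r<.03: res.append((np.abs(q-qb).max()+.3*np.abs(qb-qc).max(),np.degrees(t),s,np.degrees(faz),qb,q))
res.sort(key=lambda a:a[0])
for r in res[:25]: print("%.2f t%d s%d faz%d"%r[:4],r[4],r[5])
E
time python3 s1.py
```

```text
1.51 t90 s-1 faz-90 [-0.36  0.65 -0.21  1.79  0.19  0.72 -2.74] [ 0.86  1.23 -0.59  1.4  -0.72  1.57 -2.39]
1.51 t90 s-1 faz-90 [-0.36  0.65 -0.21  1.79  0.19  0.72 -2.74] [ 0.86  1.23 -0.59  1.4  -0.72  1.57 -2.39]
1.54 t75 s1 faz-59 [-0.05  0.76 -0.79  1.9   1.09  0.87 -0.42] [ 0.86  1.49 -1.19  1.08  0.12  1.86  0.36]
1.57 t59 s1 faz-59 [-0.24  0.72 -0.64  1.99  1.36  0.91 -0.74] [ 0.88  1.38 -1.19  1.19  0.27  1.72  0.37]
1.59 t90 s-1 faz-90 [-0.6   0.64  0.14  1.79 -0.13  0.72 -2.46] [ 0.63  1.14 -0.2   1.41 -0.98  1.77 -2.21]
1.59 t90 s-1 faz-90 [-0.61  0.64  0.16  1.79 -0.14  0.72 -2.45] [ 0.63  1.13 -0.19  1.41 -0.99  1.78 -2.21]
1.62 t59 s1 faz-59 [-0.12  0.8  -0.82  1.99  1.45  1.03 -0.77] [ 0.88  1.38 -1.19  1.19  0.27  1.72  0.37]
1.63 t75 s1 faz-59 [ 0.05  0.86 -0.97  1.9   1.22  1.   -0.49] [ 0.86  1.49 -1.19  1.08  0.12  1.86  0.36]
1.67 t90 s1 faz-90 [ 0.1   0.88 -0.94  1.79  0.87  0.95 -0.15] [ 1.11  1.55 -1.19  1.37 -0.17  1.38  0.34]
1.71 t75 s1 faz-90 [-0.05  0.76 -0.79  1.9   1.09  0.87 -0.42] [ 1.11  1.43 -1.18  1.43 -0.03  1.29  0.27]
1.71 t90 s-1 faz90 [-0.61 
[... 925 characters left out ...]
14  1.2   0.16]
1.77 t75 s1 faz-90 [ 0.05  0.86 -0.97  1.9   1.22  1.   -0.49] [ 1.11  1.43 -1.19  1.43 -0.02  1.29  0.26]
1.77 t75 s1 faz-59 [ 0.16  1.04 -1.19  1.89  1.38  1.21 -0.55] [ 0.86  1.49 -1.19  1.08  0.12  1.86  0.36]
1.77 t59 s1 faz-59 [ 0.06  1.01 -1.12  1.98  1.61  1.32 -0.78] [ 0.88  1.38 -1.19  1.19  0.27  1.72  0.37]
1.78 t59 s1 faz-90 [-0.24  0.72 -0.64  1.99  1.36  0.91 -0.74] [ 1.07  1.25 -1.1   1.49  0.04  1.19  0.24]
1.78 t75 s1 faz-59 [-0.3   0.64 -0.42  1.9   0.82  0.69 -0.22] [ 0.79  1.36 -0.92  1.08 -0.08  1.86  0.53]
1.79 t59 s1 faz-59 [-0.47  0.64 -0.32  2.    1.21  0.72 -0.67] [ 0.84  1.31 -1.05  1.19  0.16  1.7   0.46]
real	0m36.978s
user	0m37.514s
sys	0m0.044s
```

```bash
cat > s2.py <<'E'
from plan import *
np.set_printoptions(precision=2,suppress=True)
L=json.load(open("log.json"));qc=np.array(L[-1][0])
print(setP().cost,P)
B=np.array([.562,.266,.055]);az=np.radians(-29);a=np.array([np.cos(az),np.sin(az),0]);G=np.array([.609,-.139,.087])
seed=np.array([-.24,.65,-.5,1.99,1.3,.85,-.7])
res=[]
for t in np.radians([35,45,55]):
  for s in (1,-1):
   for sd in (seed,seed+[-.3,0,.6,0,0,0,0],seed*[1,1,1,1,0,1,1]+[0,0,0,0,0,0,-1.7]):
    M=pose(az,t,s,0); g=B-a*.012
    q,e,r=ik(g+M[:,0]*.019,M,sd,w=.02)
    if e>.004 or r>.05: continue
    qp,e,r=ik(g+M[:,0]*(.019-.1),M,q,w=.02)
    ok=e<.004 and r<.05
    for faz in np.radians(np.arange(-180,180,20)):
        F=pose(faz,t,s,1); gf=G+np.array([0,0,.012])
        qf,e,r=ik(gf+F[:,0]*.019,F,q,w=.02)
        qh,e2,r2=ik(gf+F[:,0]*.019+[0,0,.13],F,qf,w=.02)
        if max(e,e2)<.004 and max(r,r2)<.05:
            m=min(np.minimum(x-lo,hi-x).min() for x in(q,qf,qh,qp))
            res.append((np.abs(qh-q).max()-3*m,np.degrees(t),s,np.degrees(faz),ok,qp,q,qh,qf))
res.sort(key=lambda a:a[0])
for r in res[:10]: print("%.2f t%d s%d faz%d %d"%r[:5],*r[5:])
E
python3 s2.py
```

```text
0.0004116487152240501 [-0.04  0.25  0.03  0.47  0.04 -0.02  0.42  0.02  0.26  1.53]
0.80 t55 s1 faz-59 1 [-0.69  0.46 -0.19  2.05  1.06  0.79 -0.62] [-0.66  0.63 -0.1   2.02  1.25  0.66 -0.75] [ 0.83  1.07 -1.01  1.19  0.02  1.77  0.44] [ 0.82  1.21 -0.94  1.23  0.12  1.63  0.53]
1.02 t55 s1 faz-59 1 [-0.37  0.53 -0.61  2.04  1.22  0.97 -0.73] [-0.36  0.69 -0.5   2.02  1.41  0.88 -0.84] [ 0.88  1.16 -1.19  1.19  0.15  1.78  0.32] [ 0.89  1.35 -1.19  1.23  0.32  1.67  0.37]
1.08 t55 s1 faz-59 1 [-0.45  0.5  -0.5   2.04  1.17  0.92 -0.7 ] [-0.44  0.66 -0.39  2.02  1.37  0.82 -0.82] [ 0.88  1.16 -1.19  1.19  0.15  1.78  0.32] [ 0.89  1.34 -1.18  1.23  0.32  1.66  0.37]
1.12 t45 s1 faz-59 1 [-0.5   0.58 -0.55  2.09  1.39  1.09 -0.96] [-0.45  0.73 -0.45  2.05  1.58  1.01 -1.03] [ 0.89  1.08 -1.19  1.25  0.25  1.69  0.33] [ 0.9   1.27 -1.19  1.31  0.42  1.56  0.34]
1.14 t55 s1 faz-80 1 [-0.37  0.53 -0.61  2.04  1.22  0.97 -0.73] [-0.36  0.69 -0.5   2.02  1.41  0.88 -0.84] [ 1.02  1.09 -1.19  1.37  0.04  1.46  0.17] [ 1.03  1.3  -1.19  1.41  0.23  1.34  0.19]
1.19 t45 s1 faz-59 1 [-0.83  0.
[... 255 characters left out ...]
  1.54  0.92 -1.03] [ 0.89  1.08 -1.19  1.25  0.25  1.69  0.33] [ 0.9   1.27 -1.19  1.31  0.42  1.56  0.34]
1.22 t45 s1 faz-80 1 [-0.5   0.58 -0.55  2.09  1.39  1.09 -0.96] [-0.45  0.73 -0.45  2.05  1.58  1.01 -1.03] [ 1.01  1.02 -1.19  1.41  0.15  1.41  0.13] [ 1.02  1.23 -1.19  1.47  0.34  1.28  0.12]
1.22 t55 s1 faz-80 1 [-0.45  0.5  -0.5   2.04  1.17  0.92 -0.7 ] [-0.44  0.66 -0.39  2.02  1.37  0.82 -0.82] [ 1.02  1.09 -1.19  1.37  0.04  1.46  0.17] [ 1.03  1.3  -1.19  1.41  0.23  1.34  0.19]
1.25 t35 s-1 faz-100 0 [-1.74  0.98  1.17  2.09 -0.22  0.27 -2.74] [-1.62  1.21  1.17  1.98 -0.36  0.27 -2.73] [-0.13  0.68  0.83  1.62 -1.    1.53 -2.34] [-0.08  0.84  0.75  1.7  -1.11  1.39 -2.17]
```

```bash
cat >> plan.py <<'E'
def rows(qs,x0,M0,n,clos):
    "joint path (list of q) from x0,M0 -> relative rows"
    out=[]
    for q in qs:
        t,N=fk(q,P,S)
        out.append([int(round(v)) for v in np.r_[R.from_matrix(M0.T@N).as_rotvec(True),M0.T@(t-x0)*1000]]+[clos])
    return out
def cart(x0,M0,x1,M1,n,clos,k=0):
    "straight path"
    rv=R.from_matrix(M0.T@M1).as_rotvec(True); d=M0.T@(x1-x0)*1000
    return [[int(round(v)) for v in np.r_[rv,d]*(i+1)/n]+[clos] for i in range(n)]
def cur():
    from bench import get_obs
    o=get_obs();w=o["tool_rot"]; return np.array(o["q"]),np.array(o["ee_pos"]),R.from_quat([w[1],w[2],w[3],w[0]]).as_matrix()
E
python3 - <<'E'
from plan import *
np.set_printoptions(precision=2,suppress=True)
q0,x0,M0=cur()
B=np.array([.562,.266,.055]);az=np.radians(-29);a=np.array([np.cos(az),np.sin(az),0])
M=pose(az,np.radians(50),1,0);g=B-a*.012
q1,e,r=ik(g+M[:,0]*(.019-.13),M,np.array([-.6,.5,-.25,2.05,1.15,.85,-.75]),w=.02);print(q1,e,r,g+M[:,0]*(.019-.13))
t,N=fk(q0,P,S);print("model err",(t-x0)*1000,R.from_matrix(N.T@M0).as_rotvec(True))
for k in rows([q0+(q1-q0)*i/12 for i in range(1,13)],x0,M0,12,0):print(k)
E
```

```text
[-0.68  0.45 -0.29  2.07  1.15  0.92 -0.75] 1.0531038669673506e-06 8.043168029390065e-06 [0.49 0.31 0.14]
model err [-0.18  0.    0.04] [ 0.03  0.17 -1.3 ]
[-13, -1, 1, 11, -11, 2, 0]
[-26, -2, 1, 24, -25, 6, 0]
[-40, -3, 0, 38, -42, 11, 0]
[-54, -4, 0, 53, -61, 18, 0]
[-68, -4, 0, 69, -83, 27, 0]
[-82, -4, 1, 85, -107, 38, 0]
[-97, -4, 1, 101, -133, 53, 0]
[-111, -4, 2, 115, -160, 70, 0]
[-127, -4, 4, 129, -189, 91, 0]
[-142, -3, 6, 142, -217, 114, 0]
[-157, -3, 9, 153, -246, 141, 0]
[-172, -2, 13, 162, -275, 171, 0]
```

Request:
move_arm:
  commands:
    - [[-9,-1,0,8,-7,1,0],[-18,-1,0,16,-16,3,0],[-28,-2,0,26,-27,7,0],[-37,-3,0,36,-39,10,0],[-46,-3,0,46,-51,14,0],[-55,-4,0,54,-62,18,0],[-64,-4,0,64,-76,24,0],[-73,-4,0,74,-91,30,0],[-82,-4,1,85,-107,38,0],[-92,-4,1,96,-124,48,0]]

```text
time_s: 3.5
ee_pos: [0.4992, 0.1454, 0.2684]
tool_rot: [0.565, 0.624, 0.219, -0.494]
ft_force: [0.5, 0.3, 0.4]
gripper_width: 0.0854
```

```bash
cat > s3.py <<'E'
from plan import *
from h import log
log(); print(setP().cost)
np.set_printoptions(precision=2,suppress=True)
q0,x0,M0=cur();print(q0,x0)
B=np.array([.562,.266,.055]);az=np.radians(-29);a=np.array([np.cos(az),np.sin(az),0])
M=pose(az,np.radians(50),1,0);g=B-a*.012
q1,e,r=ik(g+M[:,0]*(.019-.13),M,q0,w=.02);print(q1,e,r,g+M[:,0]*(.019-.13))
for k in rows([q0+(q1-q0)*i/9 for i in range(1,10)],x0,M0,12,0):print(k)
E
python3 s3.py
```

```text
0.0007231138826533355
[ 0.28  0.17 -0.99  2.04  0.79  1.01 -1.47] [0.5  0.15 0.27]
[-0.26  0.62 -0.87  2.02  1.34  1.22 -0.83] 9.520038488604563e-06 9.573769262258409e-05 [0.49 0.31 0.14]
[-9, -2, 0, 5, -7, -13, 0]
[-18, -2, 1, 13, -16, -29, 0]
[-26, -2, 1, 20, -26, -45, 0]
[-35, -3, 2, 28, -37, -63, 0]
[-44, -3, 3, 36, -49, -81, 0]
[-53, -4, 4, 43, -63, -100, 0]
[-62, -5, 6, 49, -78, -120, 0]
[-71, -5, 7, 55, -95, -140, 0]
[-80, -6, 9, 61, -114, -161, 0]
```

Request:
move_arm:
  commands:
    - [[-9,-2,0,5,-7,-13,0],[-18,-2,1,13,-16,-29,0],[-26,-2,1,20,-26,-45,0],[-35,-3,2,28,-37,-63,0],[-44,-3,3,36,-49,-81,0],[-53,-4,4,43,-63,-100,0],[-62,-5,6,49,-78,-120,0],[-71,-5,7,55,-95,-140,0],[-80,-6,9,61,-114,-161,0],[-80,-6,9,61,-114,-161,0]]

```text
time_s: 4.75
ee_pos: [0.4885, 0.3076, 0.1391]
tool_rot: [0.876, 0.105, 0.413, -0.225]
ft_force: [-0.7, -0.2, -0.1]
gripper_width: 0.0857
```

```bash
python3 s3.py | head -3; python3 - <<'E'
from h import *
f=cam("wrist");cv2.imwrite("pics/w1.png",f["pixels"][:,:,::-1])
np.savez("w1.npz",**f)
f=cam("top");cv2.imwrite("pics/t1.png",f["pixels"][:,:,::-1])
E
```

```text
0.0010840219405107512
[-0.21  0.66 -0.97  1.99  1.33  1.31 -0.8 ] [0.49 0.31 0.14]
[-0.2   0.66 -0.96  2.02  1.36  1.29 -0.83] 6.52480878175444e-07 8.765305136177839e-06 [0.49 0.31 0.14]
```

View pics/w1.png

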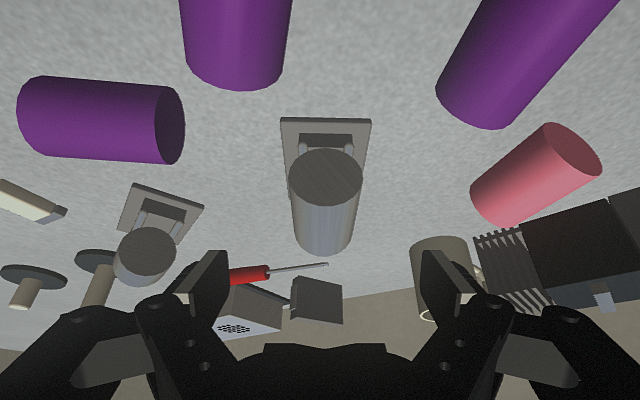

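View pics/t1.png

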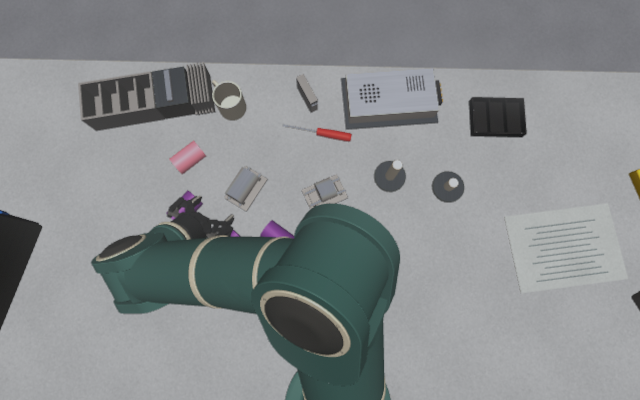

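The wrist view shows the beaker's base disc centred near (325,177), with straight sides from about (289,185) and (362,185) down to (294,238) and (357,238). The other cup is at (145,255) and purple decoys are nearby. In the top view the gripper hovers behind the beaker, which hasn't moved. I'll take the cylinder axis from its two tangent lines.

```bash
python3 - <<'E'
from h import *
np.set_printoptions(precision=4,suppress=True)
f=dict(np.load("w1.npz")); g=cv2.cvtColor(f["pixels"],cv2.COLOR_RGB2GRAY).astype(int)
gs=cv2.GaussianBlur(g.astype(np.float32),(0,0),1)
dx=np.abs(cv2.Sobel(gs,cv2.CV_32F,1,0))
Ls=[]
for side,x0,x1 in((0,281,303),(1,346,370)):
    pts=[]
    for v in range(190,236,2):
        r=dx[v,x0:x1]; pts.append((x0+int(r.argmax()),v,int(r.max())))
    print([(p[0],p[2]) for p in pts])
    a=np.array(pts,float); l=np.polyfit(a[:,1],a[:,0],1)
    for _ in range(3):
        k=abs(np.polyval(l,a[:,1])-a[:,0])<1.5
        l=np.polyfit(a[k,1],a[k,0],1)
    print(l,k.sum()); Ls.append(l)
d=[]
for l in Ls:
    c,d1=ray(f,(np.polyval(l,190),190)); _,d2=ray(f,(np.polyval(l,236),236))
    n=np.cross(d1,d2); d.append(n/np.linalg.norm(n))
ax=np.cross(d[0],d[1]); ax/=np.linalg.norm(ax); ax*=np.sign(ax[0]); print("axis",ax,"az",np.degrees(np.arctan2(ax[1],ax[0])),"cam",c)
# distance from camera to axis: half-angle between tangent planes
bas=onz(f,(325.5,177.5),.055); print("base centre",bas)
o=get_obs(); M=T(o).as_matrix(); print("cam in tool",M.T@(c-o["ee_pos"])*1000)
p=[onz(f,(np.polyval(l,210),210),.055) for l in Ls]; print("mid pt on axis",np.mean(p,0))
t=cam("top")
m=cv2.inRange(cv2.cvtColor(cv2.imread("pics/top0.png"),cv2.COLOR_BGR2HSV),(130,80,30),(165,255,255))
n,l,s,cc=cv2.connectedComponentsWithStats(m)
for i in range(1,n):
    if s[i,4]>50: print("purple",onz(t,cc[i],.03),s[i])
m=(f["pixels"]).astype(int)
e=cv2.Canny(gs.astype(np.uint8),25,60); cv2.imwrite("pics/e1.png",np.hstack([cv2.resize(e[130:270,270:380],None,fx=3,fy=3,interpolation=0),cv2.resize(g[130:270,270:380].astype(np.uint8),None,fx=3,fy=3,interpolation=0)]))
E
```

```text
[(287, 172), (288, 174), (288, 167), (288, 169), (289, 160), (290, 172), (290, 209), (290, 214), (291, 183), (291, 181), (291, 196), (291, 201), (291, 186), (292, 177), (292, 189), (292, 204), (292, 187), (293, 167), (293, 178), (293, 193), (293, 190), (294, 169), (294, 168)]
[  0.1438 260.5198] 23
[(361, 182), (360, 173), (360, 170), (359, 161), (359, 176), (359, 163), (358, 161), (358, 165), (358, 160), (357, 180), (357, 166), (356, 164), (356, 167), (356, 158), (355, 181), (355, 172), (354, 170), (354, 174), (354, 155), (353, 166), (353, 166), (352, 162), (352, 164)]
[ -0.1971 398.1403] 23
axis [ 0.8681 -0.4947 -0.0412] az -29.674357360461027 cam [0.363  0.3771 0.2072]
base centre [0.5296 0.2866 0.055 ]
cam in tool [-143.9553    0.3624  -69.3329]
mid pt on axis [0.5684 0.2636 0.055 ]
purple [0.5004 0.426  0.03  ] [167 191  35  34 603]
purple [0.4276 0.1673 0.03  ] [261 221  35  33 626]
purple [0.4024 0.3066 0.03  ] [209 228  35  35 634]
```

View pics/e1.png

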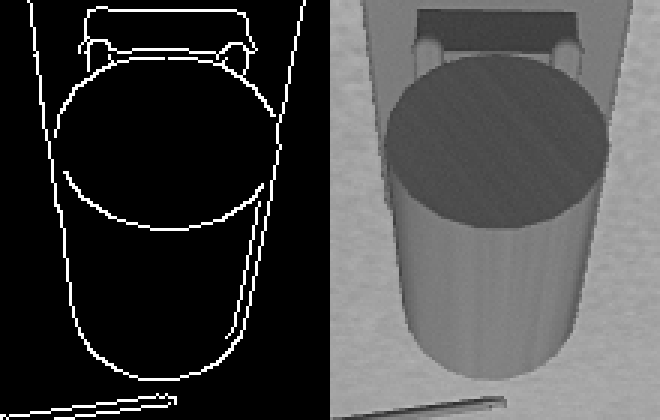

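```bash
cat > s4.py <<'E'
from plan import *
np.set_printoptions(precision=3,suppress=True)
q0,x0,M0=cur()
B=np.array([.565,.266,.055]);az=np.radians(-29.5);a=np.array([np.cos(az),np.sin(az),0])
M=pose(az,np.radians(50),1,0);g=B-a*.012
x1=g+M[:,0]*.023
print(x1,R.from_matrix(M0.T@M).as_rotvec(True),M0.T@(x1-x0)*1000)
print(ik(x1,M,q0,w=.02))
E
python3 s4.py
```

```text
[0.567 0.265 0.037] [ 0.204 -0.3   -0.34 ] [135.697   1.237   1.252]
(array([-0.158,  0.856, -0.815,  1.974,  1.611,  1.193, -0.89 ]), np.float64(4.774534718359263e-06), np.float64(4.7073542834074086e-05))
```

Request:
move_arm:
  commands:
    - [[0,0,0,35,0,0,0],[0,0,0,70,1,1,0],[0,0,0,95,1,1,0],[0,0,0,115,1,1,0],[0,0,0,128,1,1,0],[0,0,0,136,1,1,0],[0,0,0,136,1,1,0]]

```text
time_s: 5.78
ee_pos: [0.567, 0.265, 0.0365]
tool_rot: [0.876, 0.107, 0.411, -0.226]
ft_force: [0.5, 1.2, -0.1]
gripper_width: 0.0855
```

```bash
python3 s4.py; python3 - <<'E'
from h import *
o=log();print(o["time_s"],o["q"],o["ft_force"])
f=cam("wrist");cv2.imwrite("pics/w2.png",f["pixels"][:,:,::-1])
E
```

```text
[0.567 0.265 0.037] [ 0.347 -0.312 -0.369] [-0.27  -0.088  0.988]
(array([-0.165,  0.85 , -0.804,  1.974,  1.606,  1.184, -0.891]), np.float64(7.710481106364492e-07), np.float64(1.101084987992622e-05))
5.775 [-0.16598197  0.84091363 -0.81125517  1.95944332  1.56838383  1.19740935
 -0.85204721] [ 0.54549003  1.24831025 -0.05363245]
```

View pics/w2.png

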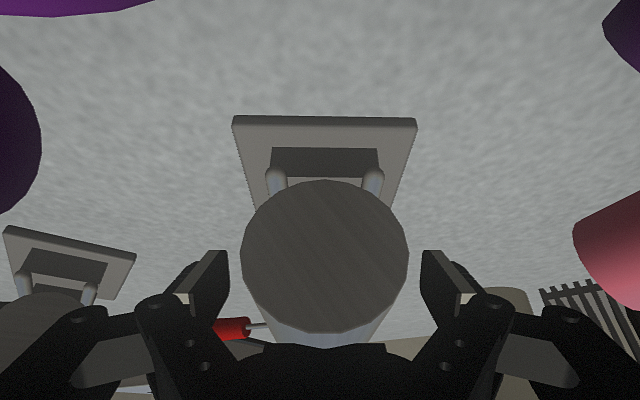

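The base disc is centred between the pads, at (324,263) against a pad midpoint of about 325. I'll close now.

Request:
move_arm:
  commands:
    - [[0,0,0,0,0,0,0.3],[0,0,0,0,0,0,0.6],[0,0,0,0,0,0,0.9],[0,0,0,0,0,0,1],[0,0,0,0,0,0,1],[0,0,0,0,0,0,1]]
  force: 50

```text
time_s: 6.58
ee_pos: [0.5665, 0.265, 0.0374]
tool_rot: [0.877, 0.107, 0.411, -0.226]
ft_force: [-9.4, -3.5, 13.3]
gripper_width: 0.0558
```

```bash
python3 - <<'E'
from h import *
f=cam("wrist");cv2.imwrite("pics/w3.png",f["pixels"][:,:,::-1])
np.set_printoptions(precision=3,suppress=True)
o=get_obs();M=T(o).as_matrix();print(o["q"]);print("up 200:",M.T@[0,0,200.])
E
```

```text
[-0.166  0.84  -0.812  1.96   1.568  1.199 -0.852]
up 200: [-153.758    0.153  127.9  ]
```

View pics/w3.png

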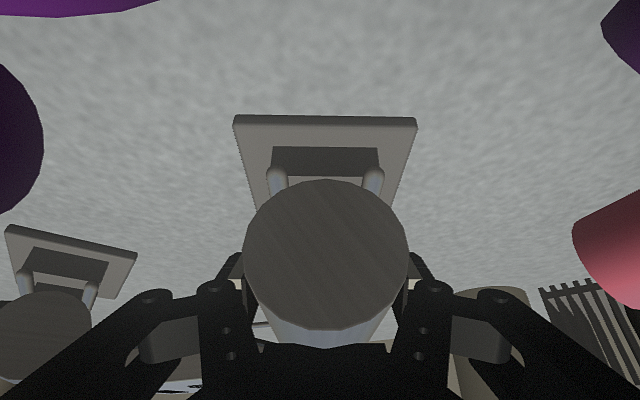

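The pads grip at 55.8 mm and the beaker hasn't shifted, so I'll lift.

Request:
move_arm:
  commands:
    - [[0,0,0,-8,0,6,1],[0,0,0,-23,0,19,1],[0,0,0,-46,0,38,1],[0,0,0,-77,0,64,1],[0,0,0,-107,0,89,1],[0,0,0,-138,0,115,1],[0,0,0,-154,0,128,1],[0,0,0,-154,0,128,1]]

```text
time_s: 7.62
ee_pos: [0.5672, 0.2652, 0.2394]
tool_rot: [0.877, 0.108, 0.41, -0.226]
ft_force: [0.9, -0.3, -2.1]
gripper_width: 0.056
```

```bash
cat > s5.py <<'E'
from plan import *
from h import log,cam,cv2
import sys
log(); print(setP().cost)
np.set_printoptions(precision=2,suppress=True)
q0,x0,M0=cur();print(q0,x0)
if len(sys.argv)>1:
    f=cam("wrist");cv2.imwrite(f"pics/{sys.argv[1]}.png",f["pixels"][:,:,::-1])
G=np.array([.609,-.139,.125+.042+.055])
t=np.radians(50)
for faz in np.radians([-40,-50,-60,-70,-80,-90,-100,-120]):
    F=pose(faz,t,1,1); gf=G+np.array([0,0,.012])
    q,e,r=ik(gf+F[:,0]*.023,F,q0,w=.02,marg=.1)
    q2,e2,r2=ik(gf+F[:,0]*.023-[0,0,.135],F,q,w=.02,marg=.1)
    print(np.degrees(faz),q,e,r,q2,e2,r2)
E
python3 s5.py w4
```

```text
0.0017512199787733198
[-0.01  0.52 -1.    1.88  1.24  1.26 -0.48] [0.57 0.27 0.24]
-40.0 [ 0.62  0.92 -0.64  1.12  0.01  1.9   0.88] 0.005296994590360475 0.058313732725153125 [ 0.58  1.1  -0.59  1.12  0.08  1.8   0.93] 1.7437094395382172e-06 6.32744048914118e-06
-50.0 [ 0.82  1.12 -1.14  1.12  0.23  1.9   0.48] 5.433431163632683e-05 0.0005550504422622187 [ 0.82  1.26 -1.07  1.18  0.34  1.75  0.56] 2.278390642390764e-06 1.8622019557986038e-05
-59.99999999999999 [ 0.9   1.11 -1.17  1.2   0.19  1.77  0.36] 1.230080143877544e-05 0.00015574549852699003 [ 0.89  1.25 -1.09  1.26  0.29  1.62  0.44] 2.2735241711557944e-06 1.859104215435392e-05
-70.0 [ 0.97  1.08 -1.17  1.29  0.13  1.62  0.27] 9.91352102643406e-06 0.00014897615975289802 [ 0.96  1.22 -1.08  1.34  0.23  1.47  0.36] 2.2943921270101055e-06 1.8675094114466237e-05
-80.0 [ 1.04  1.04 -1.17  1.39  0.08  1.46  0.19] 9.151669354046498e-06 0.00015173300060170066 [ 1.02  1.19 -1.08  1.44  0.18  1.31  0.28] 2.3636265202604895e-06 1.9104332591478147e-05
-90.0 [ 1.11  1.   -1.17  1.49  0.03  1.3   0.11] 1.0324386393197077e-05 0.0001669133807834266 [ 1.08  1.16 -1.07  1.54  0.12  1.14  0.2 ] 2.498975238546429e-06 2.004047390800351e-05
-100.0 [ 1.17  0.95 -1.17  1.59 -0.03  1.13  0.04] 1.3068635278174793e-05 0.0001956433969193655 [ 1.13  1.12 -1.06  1.64  0.07  0.97  0.14] 2.718292398904273e-06 2.1699467718476616e-05
-119.99999999999999 [ 1.27  0.84 -1.17  1.79 -0.15  0.78 -0.09] 2.248647085741165e-05 0.0003003615266228323 [ 1.2   1.04 -1.04  1.84 -0.06  0.59  0.02] 3.4969710538769625e-06 2.8827632817660615e-05
```

View pics/w4.png

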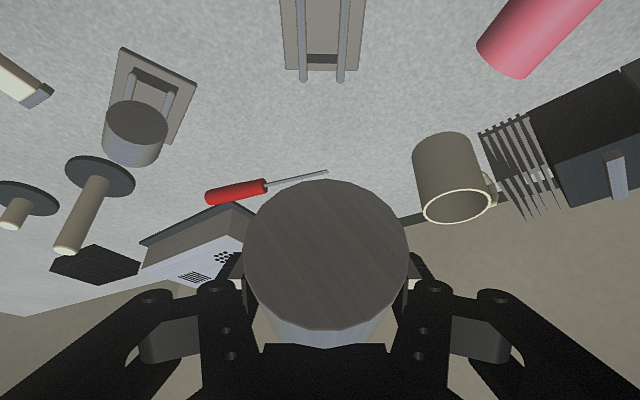

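The empty cradle shows at (323,35) and the beaker is held with its disc at (326,262). Next I'll plan the flip and the transfer.

```bash
cat > s6.py <<'E'
from plan import *
import sys
n=int(sys.argv[1])
np.set_printoptions(precision=2,suppress=True)
q0,x0,M0=cur();print(q0,x0)
G=np.array([.609,-.139,.125+.042+.055]);t=np.radians(50);F=pose(np.radians(-80),t,1,1)
gf=G+[0,0,.012]; x1=gf+F[:,0]*.023
q1,e,r=ik(x1,F,q0,w=.02,marg=.1);print(q1,e,r,x1)
qs=[q0+(q1-q0)*i/n for i in range(1,n+1)]
off=R.from_matrix(fk(q0,P,S)[1].T@M0)
for k,q in zip(rows(qs,x0,M0,n,1),qs):
    X,N=fk(q,P,S); m=np.cos(t)*N[:,0]+0*N[:,1]; 
    mouth=np.cos(t)*N[:,0]+np.sin(t)*np.cross(N[:,0],N[:,1])*1
    # mouth dir: at grasp x=cos m - sin u ; z_t = x×y
    Mg=pose(0,t,1,0); mt=Mg.T@[1,0,0]; mouth=N@mt
    c=X-N[:,0]*.023+mouth*.012
    print(k,X,"beaker",c,"mouth",mouth)
E
python3 s6.py 14
```

```text
[-0.01  0.52 -1.    1.88  1.24  1.26 -0.48] [0.57 0.26 0.24]
[ 1.04  1.04 -1.17  1.39  0.08  1.46  0.19] 9.166497394841686e-06 0.00015178960176933772 [ 0.61 -0.12  0.22]
[3, 6, -6, 29, -30, 7, 1] [0.57 0.23 0.22] beaker [0.57 0.23 0.24] mouth [ 0.81 -0.57 -0.1 ]
[6, 12, -10, 53, -56, 13, 1] [0.58 0.19 0.21] beaker [0.58 0.19 0.22] mouth [ 0.75 -0.64 -0.2 ]
[9, 18, -13, 74, -81, 17, 1] [0.58 0.16 0.19] beaker [0.58 0.16 0.21] mouth [ 0.67 -0.68 -0.3 ]
[13, 24, -16, 92, -105, 21, 1] [0.58 0.14 0.18] beaker [0.59 0.14 0.2 ] mouth [ 0.58 -0.71 -0.4 ]
[17, 31, -18, 106, -127, 25, 1] [0.58 0.11 0.17] beaker [0.59 0.11 0.19] mouth [ 0.48 -0.72 -0.49]
[20, 38, -19, 118, -148, 30, 1] [0.58 0.09 0.17] beaker [0.59 0.08 0.18] mouth [ 0.39 -0.71 -0.58]
[24, 44, -19, 128, -168, 37, 1] [0.58 0.06 0.16] beaker [0.59 0.06 0.18] mouth [ 0.29 -0.68 -0.67]
[28, 51, -18, 136, -187, 46, 1] [0.58 0.04 0.16] beaker [0.59 0.03 0.18] mouth [ 0.2  -0.63 -0.75]
[33, 57, -17, 142, -205, 57, 1] [0.59 0.02 0.17] beaker [0.59 0.01 0.18] mouth [ 0.13 -0.55 -0.82]
[37, 63, -14, 146, -224, 72, 1] [ 0.59 -0.    0.17] beaker [ 0.6  -0.02  0.18] mouth [ 0.06 -0.46 -0.88]
[42, 69, -11, 150, -244, 89, 1] [ 0.59 -0.03  0.18] beaker [ 0.6  -0.04  0.19] mouth [ 0.01 -0.36 -0.93]
[47, 74, -7, 153, -266, 110, 1] [ 0.6  -0.06  0.19] beaker [ 0.6  -0.07  0.2 ] mouth [-0.01 -0.24 -0.97]
[51, 79, -1, 155, -290, 133, 1] [ 0.6  -0.09  0.2 ] beaker [ 0.61 -0.1   0.21] mouth [-0.02 -0.12 -0.99]
[56, 83, 5, 155, -319, 159, 1] [ 0.61 -0.12  0.22] beaker [ 0.61 -0.14  0.22] mouth [-0. -0. -1.]
```

Request:
move_arm:
  commands:
    - [[4,6,0,11,-23,11,1],[8,12,1,22,-46,23,1],[12,18,1,33,-68,34,1],[16,24,1,44,-91,45,1],[20,30,2,55,-114,57,1],[24,36,2,66,-137,68,1],[28,42,3,78,-160,80,1],[32,47,3,89,-182,91,1],[36,53,3,100,-205,102,1],[40,59,4,111,-228,114,1]]

```text
time_s: 8.93
ee_pos: [0.595, -0.0122, 0.2234]
tool_rot: [0.484, 0.497, 0.68, -0.238]
ft_force: [0.1, 1.1, -1.8]
gripper_width: 0.0561
```

```bash
python3 s6.py 4;python3 - <<'E'
from h import *
o=log();print(o["time_s"])
E
```

```text
[ 0.98  0.78 -1.21  1.63  0.28  1.18  0.24] [ 0.59 -0.01  0.22]
[ 1.04  1.04 -1.17  1.39  0.08  1.46  0.19] 5.849689390276085e-06 6.322061222841961e-05 [ 0.61 -0.12  0.22]
[5, 5, 1, -23, -12, 40, 1] [ 0.6  -0.06  0.23] beaker [ 0.61 -0.08  0.23] mouth [ 0.22 -0.27 -0.94]
[9, 11, 1, -30, -18, 58, 1] [ 0.6  -0.08  0.22] beaker [ 0.61 -0.1   0.23] mouth [ 0.14 -0.19 -0.97]
[13, 17, 1, -38, -25, 76, 1] [ 0.61 -0.1   0.22] beaker [ 0.61 -0.12  0.23] mouth [ 0.07 -0.1  -0.99]
[16, 24, 1, -45, -34, 94, 1] [ 0.61 -0.12  0.22] beaker [ 0.61 -0.14  0.22] mouth [ 0. -0. -1.]
8.925
```

```bash
cat > s7.py <<'E'
from plan import *
import sys
np.set_printoptions(precision=3,suppress=True)
q0,x0,M0=cur();print(q0,x0)
z=float(sys.argv[1]); faz=float(sys.argv[2])
t=np.radians(50);F=pose(np.radians(faz),t,1,1)
x1=np.array([.609,-.139,z+.012])+F[:,0]*.023
print(x1,R.from_matrix(M0.T@F).as_rotvec(True),M0.T@(x1-x0)*1000)
mt=pose(0,t,1,0).T@[1,0,0]; print("mouth now",M0@mt,"beaker centre now",x0-M0[:,0]*.023+M0@mt*.012, "down10:",M0.T@[0,0,-10])
E
for f in -70 -80 -90 -100; do python3 s7.py .222 $f;done
```

```text
[ 0.975  0.783 -1.21   1.626  0.279  1.182  0.235] [ 0.595 -0.012  0.223]
[ 0.603 -0.122  0.219] [ 8.323 24.599 -5.092] [-45.661 -36.752  93.771]
mouth now [ 0.299 -0.33  -0.896] beaker centre now [ 0.599 -0.026  0.233] down10: [ 8.946 -1.571  4.184]
[ 0.975  0.783 -1.21   1.626  0.279  1.182  0.235] [ 0.595 -0.012  0.223]
[ 0.606 -0.122  0.219] [16.265 23.703  1.066] [-45.42  -33.752  94.383]
mouth now [ 0.299 -0.33  -0.896] beaker centre now [ 0.599 -0.026  0.233] down10: [ 8.946 -1.571  4.184]
[ 0.975  0.783 -1.21   1.626  0.279  1.182  0.235] [ 0.595 -0.012  0.223]
[ 0.609 -0.121  0.219] [24.17  22.68   7.253] [-45.418 -30.875  95.459]
mouth now [ 0.299 -0.33  -0.896] beaker centre now [ 0.599 -0.026  0.233] down10: [ 8.946 -1.571  4.184]
[ 0.975  0.783 -1.21   1.626  0.279  1.182  0.235] [ 0.595 -0.012  0.223]
[ 0.612 -0.122  0.219] [32.035 21.529 13.47 ] [-45.654 -28.209  96.965]
mouth now [ 0.299 -0.33  -0.896] beaker centre now [ 0.599 -0.026  0.233] down10: [ 8.946 -1.571  4.184]
```

Request:
move_arm:
  commands:
    - [[2,4,0,-8,-6,16,1],[4,8,-1,-15,-12,31,1],[6,12,-1,-23,-18,47,1],[8,16,-1,-31,-23,63,1],[10,20,-2,-38,-29,78,1],[12,24,-2,-46,-35,94,1],[12,24,-2,-46,-35,94,1],[12,24,-2,-46,-35,94,1]]

```text
time_s: 9.93
ee_pos: [0.6048, -0.1206, 0.2202]
tool_rot: [0.276, 0.57, 0.746, -0.207]
ft_force: [-0.1, 0.4, -1.3]
gripper_width: 0.0554
```

```bash
python3 s7.py .222 -75; python3 - <<'E'
from h import *
o=log();print(o["time_s"],o["ft_force"])
for n in("scene","top","wrist"):
    f=cam(n);cv2.imwrite(f"pics/{n}5.png",f["pixels"][:,:,::-1]);np.savez(f"{n}5.npz",**f)
s=cv2.imread("pics/scene5.png");t=cv2.imread("pics/top5.png")
cv2.imwrite("pics/z5.png",np.hstack([cv2.resize(s[200:330,240:370],(390,390)),cv2.resize(t[120:210,350:440],(390,390))]))
E
```

```text
[ 1.032  1.056 -1.148  1.314  0.101  1.55   0.282] [ 0.605 -0.121  0.22 ]
[ 0.604 -0.122  0.219] [0.434 0.392 0.069] [-0.289 -0.722  1.529]
mouth now [ 0.007 -0.005 -1.   ] beaker centre now [ 0.609 -0.138  0.223] down10: [ 6.48  -0.05   7.616]
9.925 [-0.08497959  0.39447478 -1.25973269]
```

View pics/z5.png

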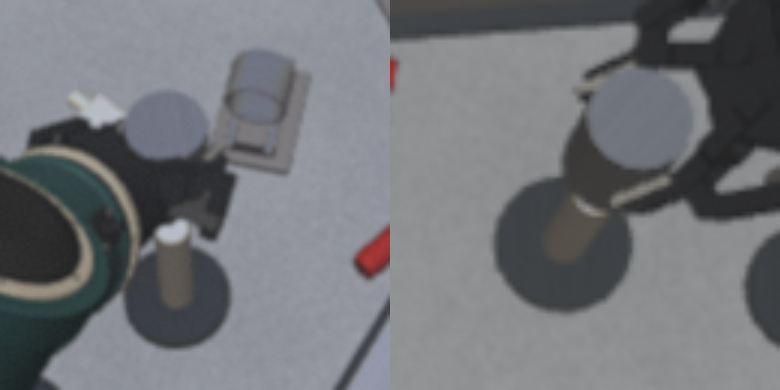

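View pics/wrist5.png

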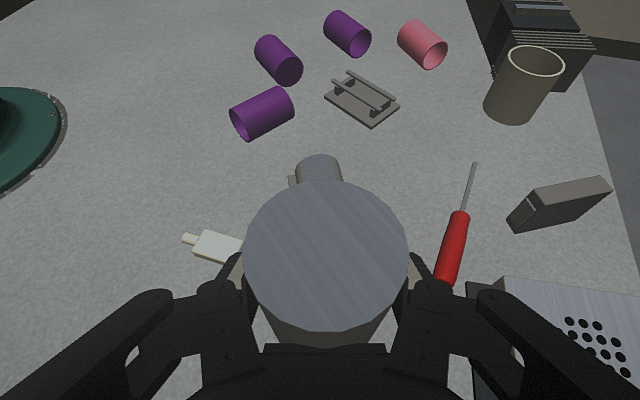

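View pics/scene5.png

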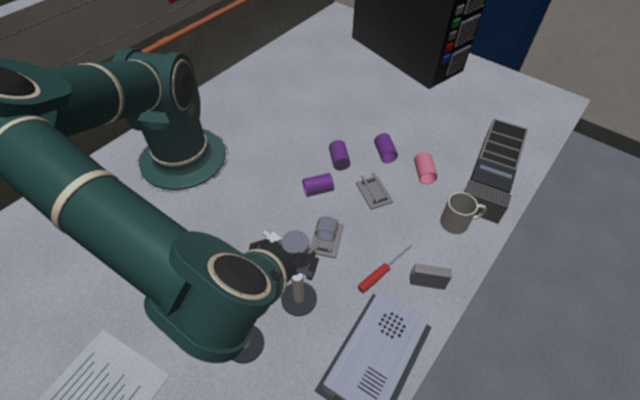

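The scene view shows the beaker mouth-down above the tall peg, its disc at about (295,242); the top view has the disc at (408,147). I'll triangulate it against the peg.

```bash
python3 - <<'E'
from h import *
np.set_printoptions(precision=4,suppress=True)
f=dict(np.load("top5.npz"));s=dict(np.load("scene5.npz"))
a,b=(407.4,146.7),(294.8,241.2)
print(tri([ray(f,a),ray(s,b)]),onz(f,a,.265),onz(s,b,.265))
w=dict(np.load("wrist5.npz")); print("wrist disc",onz(w,(326,257),.265))
E
```

```text
[ 0.6094 -0.1364  0.2661] [ 0.6107 -0.1355  0.265 ] [ 0.6081 -0.137   0.265 ]
wrist disc [ 0.6105 -0.1386  0.265 ]
```

Request:
move_arm:
  commands:
    - [[0,0,0,12,0,16,1],[0,0,0,25,0,32,1],[0,0,0,35,0,43,1],[0,0,0,44,0,54,1],[0,0,0,57,0,70,1],[0,0,0,70,-1,85,1],[0,0,0,75,-1,91,1],[0,0,0,75,-1,91,1]]

```text
time_s: 11.08
ee_pos: [0.6052, -0.1232, 0.1025]
tool_rot: [0.276, 0.57, 0.745, -0.207]
ft_force: [-0.3, -0.9, -1.3]
gripper_width: 0.0557
```

```bash
python3 s7.py .087 -75; python3 - <<'E'
from h import *
print(get_obs()["ft_force"])
for n in("scene","top"):
    f=cam(n);cv2.imwrite(f"pics/{n}6.png",f["pixels"][:,:,::-1])
s=cv2.imread("pics/scene6.png");t=cv2.imread("pics/top6.png")
cv2.imwrite("pics/z6.png",np.hstack([cv2.resize(s[200:330,240:370],(390,390)),cv2.resize(t[120:210,350:440],(390,390))]))
E
```

```text
[ 1.014  1.184 -1.074  1.348  0.183  1.433  0.356] [ 0.605 -0.123  0.102]
[ 0.604 -0.122  0.084] [0.401 0.368 0.015] [12.827 -0.483 13.042]
mouth now [ 0.007 -0.005 -1.   ] beaker centre now [ 0.61  -0.14   0.105] down10: [ 6.477 -0.052  7.619]
[-0.26264124 -0.930985   -1.28269864]
```

View pics/z6.png

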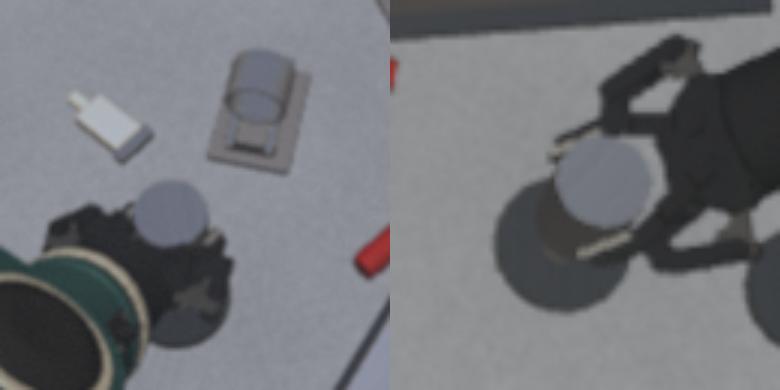

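The beaker is over the peg with no side force, about 18 mm above seating. I'll go down more gently from here.

Request:
move_arm:
  commands:
    - [[0,0,0,4,0,5,1],[0,0,0,7,0,8,1],[0,0,0,9,0,11,1],[0,0,0,10,0,12,1],[0,0,0,10,0,12,1]]

```text
time_s: 11.8
ee_pos: [0.6054, -0.1234, 0.0871]
tool_rot: [0.276, 0.57, 0.745, -0.208]
ft_force: [0.5, 0.3, -0.3]
gripper_width: 0.0554
```

Request:
move_arm:
  commands:
    - [[0,0,0,0.7,0,0.8,1],[0,0,0,1.3,0,1.5,1],[0,0,0,1.3,0,1.5,1]]

```text
time_s: 12.18
ee_pos: [0.6053, -0.1234, 0.0851]
tool_rot: [0.276, 0.57, 0.745, -0.208]
ft_force: [-0.1, -0.0, -1.9]
gripper_width: 0.0559
```

Request:
move_arm:
  commands:
    - [[0,0,0,0.4,0,0.4,1],[0,0,0,0.7,0,0.8,1],[0,0,0,0.7,0,0.8,1]]

```text
time_s: 12.55
ee_pos: [0.6053, -0.1234, 0.0841]
tool_rot: [0.276, 0.57, 0.745, -0.208]
ft_force: [0.2, 0.2, -1.5]
gripper_width: 0.0556
```

Request:
move_arm:
  commands:
    - [[0,0,0,0.4,0,0.4,1],[0,0,0,0.7,0,0.8,1],[0,0,0,0.7,0,0.8,1]]

```text
time_s: 12.92
ee_pos: [0.6053, -0.1233, 0.083]
tool_rot: [0.276, 0.57, 0.745, -0.208]
ft_force: [-0.1, 0.3, -1.6]
gripper_width: 0.0557
```

Request:
move_arm:
  commands:
    - [[0,0,0,0.4,0,0.4,1],[0,0,0,0.7,0,0.8,1],[0,0,0,0.7,0,0.8,1]]

```text
time_s: 13.3
ee_pos: [0.6054, -0.1233, 0.082]
tool_rot: [0.276, 0.57, 0.745, -0.208]
ft_force: [-0.8, -0.2, 0.1]
gripper_width: 0.0558
```

Request:
move_arm:
  commands:
    - [[0,0,0,0.4,0,0.4,1],[0,0,0,0.7,0,0.8,1],[0,0,0,0.7,0,0.8,1]]

```text
time_s: 13.68
ee_pos: [0.6054, -0.1233, 0.0819]
tool_rot: [0.276, 0.57, 0.745, -0.207]
ft_force: [-4.0, -2.1, 9.1]
gripper_width: 0.0556
```

Contact is firm, with +9 N upward and the descent stopped, so I'll release.

Request:
move_arm:
  commands:
    - [[0,0,0,0,0,0,0.4],[0,0,0,0,0,0,0.3],[0,0,0,0,0,0,0.2],[0,0,0,0,0,0,0.1],[0,0,0,0,0,0,0],[0,0,0,0,0,0,0],[0,0,0,0,0,0,0]]

```text
time_s: 14.55
ee_pos: [0.6054, -0.1233, 0.0809]
tool_rot: [0.276, 0.57, 0.745, -0.208]
ft_force: [-0.6, -0.9, -1.2]
gripper_width: 0.0852
```

```bash
python3 - <<'E'
from h import *
print(get_obs()["ft_force"])
f=cam("wrist");cv2.imwrite("pics/w7.png",f["pixels"][:,:,::-1])
E
```

```text
[-0.6118647  -0.94353823 -1.22811932]
```

View pics/w7.png

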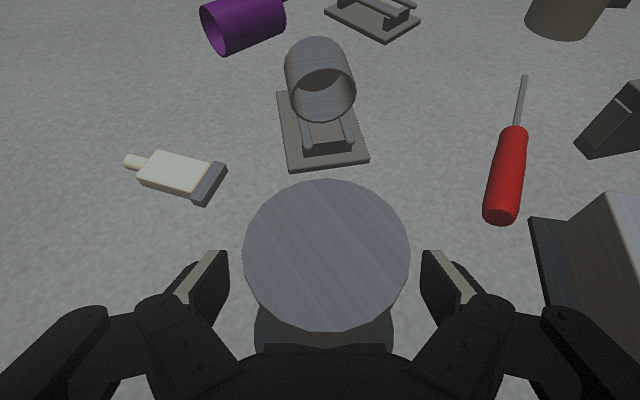

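The jaws are clear on both sides: disc centred at (326,255), pads at x=229 and 422. I'll back straight out along the tool axis.

Request:
move_arm:
  commands:
    - [[0,0,0,-6,0,0,0],[0,0,0,-18,0,0,0],[0,0,0,-35,0,0,0],[0,0,0,-60,0,0,0],[0,0,0,-90,0,0,0],[0,0,0,-120,0,0,0],[0,0,0,-150,0,0,0],[0,0,0,-180,0,0,0],[0,0,0,-180,0,0,0],[0,0,0,-180,0,0,0]]

```text
time_s: 15.85
ee_pos: [0.6407, -0.2554, 0.1974]
tool_rot: [0.276, 0.57, 0.745, -0.207]
ft_force: [-0.0, -0.3, -0.2]
gripper_width: 0.0858
```

```bash
python3 - <<'E'
from h import *
print(get_obs()["q"])
for n in("scene","top","wrist"):
    f=cam(n);cv2.imwrite(f"pics/{n}8.png",f["pixels"][:,:,::-1]);np.savez(f"{n}8.npz",**f)
s=cv2.imread("pics/scene8.png");t=cv2.imread("pics/top8.png")
cv2.imwrite("pics/z8.png",np.hstack([cv2.resize(s[200:330,240:370],(390,390)),cv2.resize(t[120:210,350:440],(390,390))]))
E
```

```text
[ 0.9790708   1.18331217 -1.06749638  0.95470419  0.17335668  1.79470807
  0.40808942]
```

View pics/z8.png

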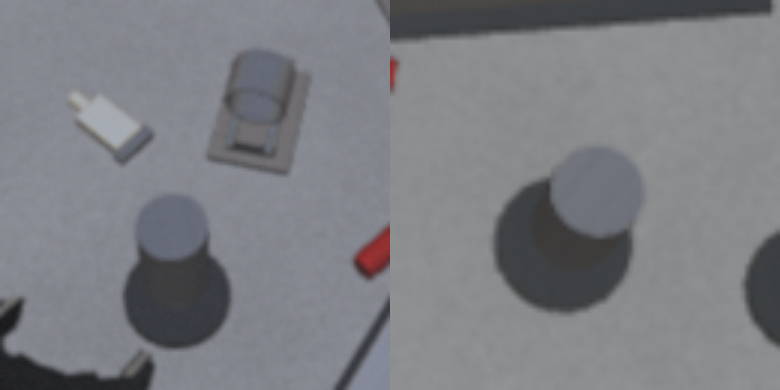

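View pics/wrist8.png

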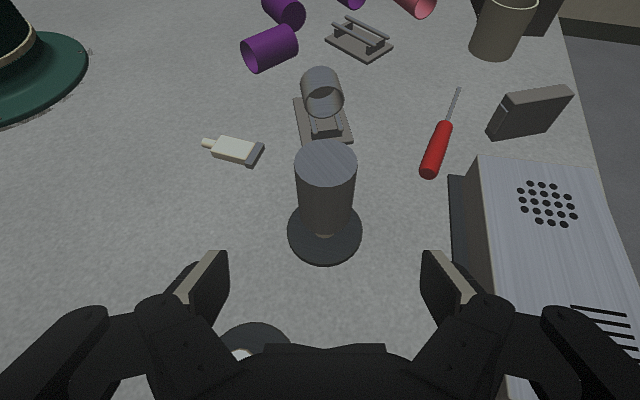

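The beaker sits upright on the tall peg, its base disc at about (297,276) in scene and (397,164) in top. That is where the peg's own top was seen. Its rim is clear of the dark base, and the gripper touches nothing.

```bash
python3 - <<'E'
from h import *
f=dict(np.load("top8.npz"));s=dict(np.load("scene8.npz"))
print(tri([ray(f,(397.3,163.8)),ray(s,(297,275.6))]))
print(get_obs()["time_s"]); finish_job()
E
```

```text
[ 0.61014791 -0.13922848  0.12452639]
16.0
the job is handed in; nothing more can be done
```

The deep beaker is mouth down on the tall white peg, released, and the job was handed in at 16.0 s. I gripped it near its base, lifted and turned it, then lowered it over the peg until I felt about 9 N of contact. After that I opened the jaws and backed out along the tool axis.

**Last checks:**
- **Position:** the beaker's upturned base sits at about (0.610, -0.139) m, within 1 mm of the peg's position. It stands upright, its rim is clear of the peg's round base, and it stayed put after release.
- **Height:** the camera height for the base read 0.1245 m against 0.129 m expected. I put that 4 mm down to pixel picking, since the same two cameras read the bare peg top about 1 mm low. The contact force also confirmed it was seated.
- **Rest of the scene:** the short cup looked unmoved on its cradle in the last pictures. The gripper touched nothing, with under 0.5 N on the wrist.

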